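Shut and bolt the medicines lock box

TASK

Close the open lid of the lock box, then press the lid down against its springy seal and push the sliding bolt across into its keeper until the tip comes up against the rubber stop hidden inside, and leave it resting against that stop. Work by feel and gently: do not ram the bolt against the keeper or its stop, nor crush the lid onto its seat. Let go of everything at the end, and leave the carton, the tub and the timer where they stand.

Things in the scene. Friction and masses are not known exactly. Their poses are not given: they have to be found in the camera images.
- lockbox: beige painted steel box, fixed, 280 x 300 x 110 mm (x, y, z). Origin: at table height, 150 mm behind its front face and 130 mm before its back face, mid-width. Its x axis points from the front (keeper side, towards the robot) to the back (hinge side), z up. The front 77 mm of its top is a fixed deck, 110 mm up; the lid covers the rest and is flush with the deck when fully down
- lid (a joint): angle of the lid about its level hinge, rad: 0 = fully down, grows as the front edge rises. The hinge line is parallel to the box's y, at x = +122 mm, z = 110 mm in the box's frame. The hinge is stiff (0.45 N m), so the lid stays where it is put; when it is let go on its springy seal it rests near 0.025 rad, and only when held fully down does the bolt line up with the keeper
- lid_edge (a point): middle of the lid's free front edge, on its top face; 190 mm from the hinge line. The lid is a flat plate 284 mm wide and 6 mm thick; its top is clear except for the bolt and its straps along the middle 36 mm of its width
- bolt: steel barrel bolt on the middle of the lid: a round rod 10 mm in diameter, 180 mm long, axis 12 mm above the lid's top face, sliding towards the lid's front edge (its -x) by up to 70 mm in two straps 21 mm high; friction about 2.5 N. Origin: centre of the rod's tip. Drawn back, the tip is 4 to 10 mm behind the lid's edge. x points from tip to tail, z away from the lid
- knob_top (a point): centre of the top of the bolt's upright round knob, a steel post 16 mm in diameter that rises 54 mm from the lid's top face, 85 mm behind the bolt's tip; its top is 42 mm above the rod's axis
- bolt_tip (a point): centre of the bolt's flat tip
- keeper: steel keeper on the deck in front of the lid, in line with the bolt, 38 mm long, 24 mm wide, 24.5 mm high; its place along the bolt's line varies. Its tunnel is 14 mm wide and 13 mm high (1.5 mm spare above and below the rod), open towards the lid. Origin: on the deck under the tunnel's mouth; the tunnel runs along -x, its axis 12 mm up. More than about 15 N of the bolt against it is ramming
- seat: hard ledge under the lid's front edge, which stops the lid at 0 rad, fixed to it, same frame. Beside it, 175 mm from the hinge, runs a springy rubber seal strip that meets the lid at about 0.05 rad and pushes up with about 8 N when the lid is fully down, so holding it down takes about 13 N on the bolt's knob; over 30 N there crushes it
- glove_carton: blue and white carton of gloves, 120 x 230 x 75 mm, loose bystander; origin: centre of its underside
- sharps_tub: yellow plastic tub with a round cap, 140 x 140 x 156 mm, loose bystander; origin: centre of its underside
- timer: small white kitchen timer lying flat, 65 x 65 x 18 mm, loose bystander; origin: centre of its underside
- end_block: steel block, 10 mm long, closing the keeper's far end; same origin and axes as the keeper. Through it a rubber stop is set inside the tunnel, its face 14 to 30 mm in from the mouth: the setting differs each time and cannot be seen. The stop yields about 0.25 mm per N; the bolt's own friction then keeps it resting there. 5 to 8 N of push on the bolt is enough, more than about 12 N is ramming

How it is judged:
By the outcome, as a careful person would: the job done as asked, in the order asked, and still so for the second after the job is handed in, with the robot touching nothing.
It also fails if it takes over 72 s, if anything falls off the work surface, if the arm or the gripper's body presses on something with over 40 N, if the wrist force passes 120 N, or if a joint passes its speed limit or range.

ROBOT

A 6-joint arm with a two-finger parallel gripper is mounted at the origin on the work surface. World frame = base frame: x ahead of the robot, y to its left, z up, the work surface at z = 0. Lengths are in m, angles in degrees, forces in N, time in s.
With the tool pointing down it reaches from about 0.25 to 0.725 m from the base axis. Payload 9.7 kg.
Tool frame: the origin (TCP) lies at the centre of the arm's flange, where the gripper is bolted on; the fingertips stand 173 mm ahead of it and the grasp point (between the pads) lies bot.grip_depth ahead of it (bot.grip_depth is the distance from the TCP to the grasp point, in m); z points along the fingers, y is the direction in which the jaws open and shut (so a half turn about z gives the same grasp; the last joint's range is limited). The gripper opens to 85 mm and grips with 20 to 120 N. Pads are 22 mm wide; open, the fingers measure 114 mm over their backs; the gripper's body (76 mm by 85 mm) begins 54 mm behind the grasp point. The pads swing forward as they close: fully open they stand 13 mm farther back than shut.
Start: joints at [73.281, 4.979, 10.078, 95.1, 0, 90], TCP at [0.158, 0.527, 0.405] pointing down, gripper open.
Joint ranges: [-179.16, 179.16], [-48.56, 103.87], [-65.8, 70.77], [-126.05, 130.52], [-82.76, 87.17], [-180, 180]. Speed limits (degrees/s): [127.2, 127.2, 147.25, 180, 180, 180].

INTERFACE

Orientations are given as [roll, pitch, yaw] about the fixed x, y, z axes, in that order (R = Rz(yaw) Ry(pitch) Rx(roll)).
In Python, from workcell import status, viewer, bot gives the robot as it stands. The module is installed in compiled form; this text tells all that it offers.
- The arm moves only by the tool move_arm, never from a script. Its argument "commands" is a list of rows, each an object with "claw": the gripper's target within -1 to 1 (fully open at 1, half-way at 0, shut at -1); "travel": the shift along the tool's x, y, z in cm, a list of three; "turn": the turn about the tool's z in degrees. A call has 1 to 5 rows; each row shifts and turns the commanded pose from where the row before left it, along the tool's axes as they then stand; what a row does not reach is not made up. A row lasts 1/12 s, in which the tool goes at most 41.7 mm and 7.16 degrees, less where a joint would pass 70% of its speed; a pose out of reach is approached as far as the arm can. A call is refused whole if a number of a shift passes 4.17 or a number of a turn 7.16, either way. A call with a gripper value outside its range is refused whole. The fingers move at their own pace and stop on an object; "squeeze" is the grip in N (left out, the last holds). Time passes only in rows, so rows that do not move let the fingers close. It gives the time, the measured TCP pose, the force and the opening at its end, in the units of the state.
- status.get_obs(): the state, without advancing time (a new reading comes with each control period).
- viewer.camera(name): name is "scene" or "top" or "wrist"; returns the picture (480x640x3 uint8, blue, green, red); there is no depth.
- viewer.camera_params(name): a dict with "camera_matrix" (3x3 intrinsics, pixels), "D" ([k1, k2, p1, p2, k3] as OpenCV has them; the pictures are not rectified), "xyz" and "rotation" of the camera in the world. Camera axes: x right, y up, looking along -z (the intrinsics and any distortion apply to the point x, -y, -z); pixel columns grow to the right and rows downward; lengths in m; the calibration is good to about 2 mm. A picture is of the moment at which its call begins: read the wrist's pose just before it. camera_params takes no time and is no camera call; for the wrist camera it gives the pose at the moment of the call.
- bot.job_done(): hands the job in, once; it reports no verdict.
The state is a dict: "time": time; "q": joint angles; "qd": joint speeds; "joint_efforts": joint torques, N m; "ee_pos": TCP position; "tcp_rot": TCP orientation; "wrist_force": force on the tool from outside, world axes, zero at the start; "torque": the same for the moment, N m; "opening": finger opening in m.
Only numpy, scipy, OpenCV 4.12 (cv2) and the standard library are available. Lean on these libraries where they do the work, as an engineer would, in place of code of your own. Each camera call takes 0.05 s, during which the arm holds its last target.

## Working session

There is one attempt and no reset: what is moved stays moved. The work goes in short steps, Python scripts to look and compute and a tool call to move; the robot and the scene stay as the last step left them, time stands still between calls to the robot, and variables do not carry over. Pictures are saved under pics/ and viewed, and the job is handed in when it is done.

Besides the shell and the picture viewer there is one more tool, called after "Call:" by a JSON object that holds its "fn" and its "kwargs", one argument or row to a line. move_arm: Moves the arm, as the interface text tells. Its arguments: {"type":"object","properties":{"commands":{"type":"array"},"squeeze":{"type":"number"}},"required":["commands"]}

```bash
mkdir -p pics
python3 - <<'E'
from workcell import status, viewer, bot
import cv2
o=status.get_obs(); print(o, bot.grip_depth)
for n in ["scene","top","wrist"]:
    cv2.imwrite(f"pics/{n}0.png",viewer.camera(n)); print(n,viewer.camera_params(n))
E
```

```text
{'time': 0.0, 'q': array([ 7.32801135e+01,  5.01215224e+00,  1.00327038e+01,  9.50994315e+01,
       -1.29380703e-03,  9.00010395e+01]), 'qd': array([ 3.34396032e-05,  7.34447854e-02, -1.42865985e-02,  7.41222934e-02,
       -6.99881020e-04, -5.55234108e-02]), 'joint_efforts': array([ 1.22090583e-03, -5.20387459e+01,  4.64803362e+01,  1.64762407e-02,
        1.58083376e-04,  6.51246694e-06]), 'ee_pos': array([0.1582338 , 0.52674764, 0.40395714]), 'tcp_rot': array([-1.79921120e+02,  1.29523691e-03,  1.63279076e+02]), 'wrist_force': array([ 0.19279882, -0.2783236 , -1.02318753]), 'torque': array([ 0.00818389, -0.04290584,  0.00297969]), 'opening': 0.08527429959424537} 0.1547
scene {'camera_matrix': array([[593.26928223,   0.        , 329.23381251],
       [  0.        , 593.26928223, 235.15888002],
       [  0.        ,   0.        ,   1.        ]]), 'D': array([-0.17058194,  0.        ,  0.        ,  0.        ,  0.        ]), 'xyz': array([0.89117254, 0.27531951, 1.48371756]), 'rotation': array([ 19.20129687,   0.23451789, 126.71797058])}
top {'camera_matrix': array([[464.70012872,   0.        , 321.98196189],
       [  0.        , 464.70012872, 237.20384801],
       [  0.        ,   0.        ,   1.        ]]), 'D': array([-0.06303823,  0.        ,  0.        ,  0.        ,  0.        ]), 'xyz': array([ 0.28918534, -0.01597785,  1.09929527]), 'rotation': array([ 13.38462938,   0.16566976, -85.70041502])}
wrist {'camera_matrix': array([[373.35386569,   0.        , 317.31410262],
       [  0.        , 373.35386569, 237.56691329],
       [  0.        ,   0.        ,   1.        ]]), 'D': array([-0.06056413,  0.        ,  0.        ,  0.        ,  0.        ]), 'xyz': array([0.09074753, 0.54583457, 0.37337764]), 'rotation': array([-15.85657695,  -0.07699876,  73.31568265])}
```

View pics/scene0.png

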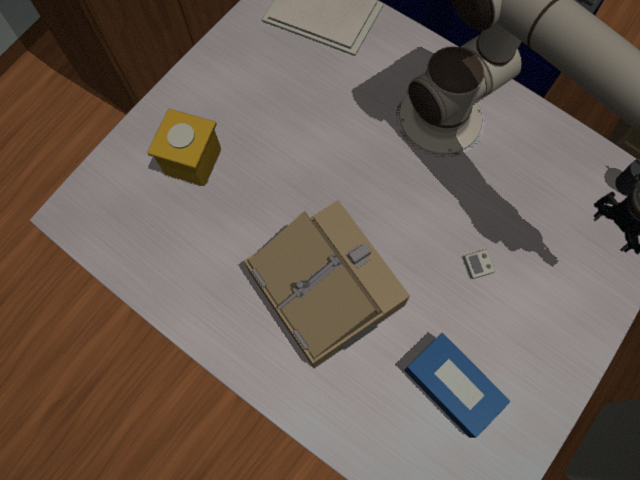

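View pics/top0.png

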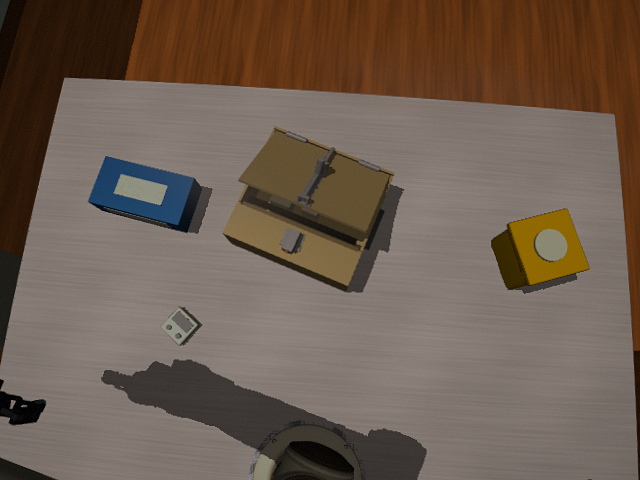

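View pics/wrist0.png

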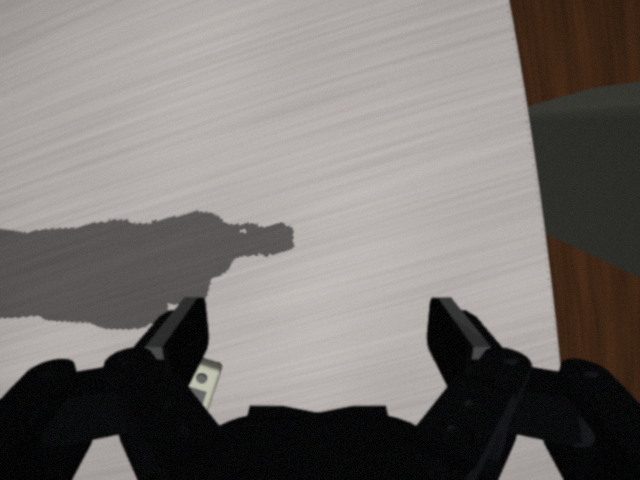

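The box lies ahead of the robot, its lid partly open; top view has it at about (310,205) px, and scene view at about (325,285). The carton, tub and timer stand well clear. I'll enlarge crops to read the corners.

Run:
```python
import cv2
a=cv2.imread("pics/top0.png")[110:310,210:410]; cv2.imwrite("pics/tc.png",cv2.resize(a,(600,600),interpolation=cv2.INTER_CUBIC))
a=cv2.imread("pics/scene0.png")[190:380,230:420]; cv2.imwrite("pics/sc.png",cv2.resize(a,(570,570),interpolation=cv2.INTER_CUBIC))
```

```text
(no output)
```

View pics/tc.png

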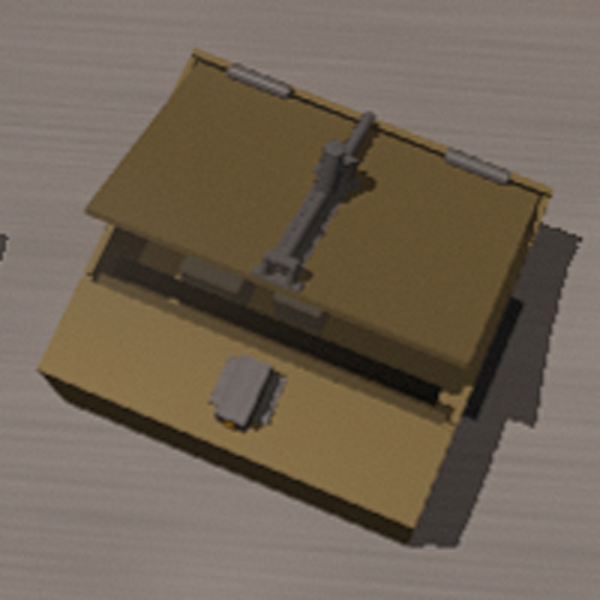

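View pics/sc.png

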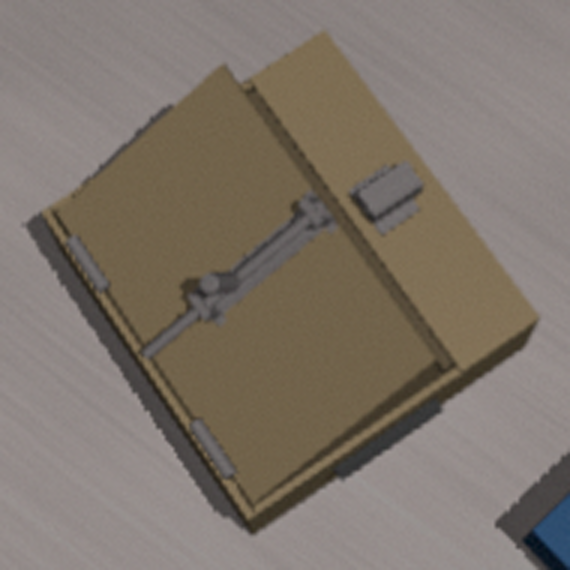

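```bash
cat > h.py <<'E'
import numpy as np, cv2, pickle
from scipy.spatial.transform import Rotation as R
from scipy.optimize import least_squares
CP={'scene':dict(K=np.array([[593.26928223,0,329.23381251],[0,593.26928223,235.15888002],[0,0,1]]),D=np.array([-0.17058194,0,0,0,0]),t=np.array([0.89117254,0.27531951,1.48371756]),r=[19.20129687,0.23451789,126.71797058]),
'top':dict(K=np.array([[464.70012872,0,321.98196189],[0,464.70012872,237.20384801],[0,0,1]]),D=np.array([-0.06303823,0,0,0,0]),t=np.array([0.28918534,-0.01597785,1.09929527]),r=[13.38462938,0.16566976,-85.70041502])}
def proj(P,c):
    P=np.atleast_2d(P); Rm=R.from_euler('xyz',c['r'],degrees=True).as_matrix()
    q=(P-c['t'])@Rm; q=q*[1,-1,-1]
    return cv2.projectPoints(q.reshape(-1,1,3),np.zeros(3),np.zeros(3),c['K'],c['D'])[0].reshape(-1,2)
def wcam():
    from workcell import viewer
    p=viewer.camera_params('wrist'); return dict(K=p['camera_matrix'],D=p['D'],t=p['xyz'],r=p['rotation'])
def lidpt(d,y,h,a): # d from hinge toward front, h above lid top face
    return np.array([.122-d*np.cos(a)+h*np.sin(a)*1.0, y, .110+d*np.sin(a)+h*np.cos(a)])
def box2w(P,x,y,yaw):
    c,s=np.cos(yaw),np.sin(yaw); P=np.atleast_2d(P)
    return np.c_[x+c*P[:,0]-s*P[:,1], y+s*P[:,0]+c*P[:,1], P[:,2]]
E
cat > fit.py <<'E'
from h import *
T=lambda u,v:(210+(u-1)/3,110+(v-1)/3); S=lambda u,v:(230+(u-1)/3,190+(v-1)/3)
tp={'fl':T(38,372),'fr':T(410,530),'bl':T(195,50),'br':T(552,190),'ll':T(87,212),'lr':T(472,363),'kn':T(333,148),'kc':T(243,391)}
sp={'fl':S(538,320),'fr':S(325,32),'bl':S(250,515),'br':S(42,210),'lr':S(225,66),'ll':S(440,362),'kn':S(210,283),'kc':S(389,188)}
def pts(p):
    x,y,yaw,a,dk,kx=p
    L={'fl':[-.15,.15,.11],'fr':[-.15,-.15,.11],'bl':[.13,.15,.11],'br':[.13,-.15,.11],'ll':lidpt(.19,.142,0,a),'lr':lidpt(.19,-.142,0,a),'kn':lidpt(dk,0,.054,a),'kc':[kx-.019,0,.1345]}
    return {k:box2w(v,x,y,yaw)[0] for k,v in L.items()}
def res(p):
    P=pts(p); return np.concatenate([ (proj(P[k],CP[c])[0]-np.array(d[k])) for c,d in (('top',tp),('scene',sp)) for k in d])
r=least_squares(res,[.55,.05,-.3,.5,.1,-.08],loss='soft_l1')
print(r.x, np.degrees(r.x[2:4])); 
for k,e in zip(list(tp)*2,res(r.x).reshape(-1,2)): print(k,e.round(1))
print({k:v.round(3) for k,v in pts(r.x).items()}); np.save('fit.npy',r.x)
E
python3 fit.py
```

```text
[ 0.61085458  0.03766202 -0.32663566  0.46959412  0.09671109 -0.08923594] [-18.71484483  26.9057614 ]
fl [-1.8 -0.8]
fr [ 0.4 -0.3]
bl [-1.4 -0.7]
br [-0.1 -0.3]
ll [-1.9 -0.4]
lr [-2.4  1.3]
kn [-0.3 -0.1]
kc [-1.  -0.8]
fl [ 0.7 -1.7]
fr [-0.3 -1.7]
bl [-0.8  0.7]
br [-0.7 -0.3]
ll [-0.8 -1.6]
lr [-1.  -1.9]
kn [-0.6 -0.6]
kc [-0.  -0.7]
{'fl': array([0.517, 0.228, 0.11 ]), 'fr': array([ 0.421, -0.056,  0.11 ]), 'bl': array([0.782, 0.138, 0.11 ]), 'br': array([ 0.686, -0.146,  0.11 ]), 'll': array([0.611, 0.187, 0.196]), 'lr': array([ 0.52 , -0.082,  0.196]), 'kn': array([0.668, 0.018, 0.202]), 'kc': array([0.508, 0.072, 0.134])}
```

Call:
{"fn": "move_arm", "kwargs": {
  "commands": [
    {"claw": -1,"travel": [-1.5,-0.7,0],"turn": 2},
    {"claw": -1,"travel": [-3.7,-1.65,0],"turn": 0},
    {"claw": -1,"travel": [-3.7,-1.65,0],"turn": 0},
    {"claw": -1,"travel": [-3.7,-1.65,0],"turn": 0},
    {"claw": -1,"travel": [-3.7,-1.65,0],"turn": 0}
  ],
  "squeeze": 40
}}

```text
time: 0.57
ee_pos: [0.2904, 0.4044, 0.4045]
tcp_rot: [-180.0, -0.0, 161.3]
wrist_force: [0.6, 0.9, 0.7]
opening: 0.0256
```

Call:
{"fn": "move_arm", "kwargs": {
  "commands": [
    {"claw": -1,"travel": [-3.7,-1.65,0],"turn": 0},
    {"claw": -1,"travel": [-3.7,-1.65,0],"turn": 0},
    {"claw": -1,"travel": [-3.7,-1.65,0],"turn": 0},
    {"claw": -1,"travel": [-3.7,-1.65,0],"turn": 0},
    {"claw": -1,"travel": [-3.7,-1.65,0],"turn": 0}
  ]
}}

```text
time: 0.98
ee_pos: [0.4394, 0.2664, 0.4047]
tcp_rot: [180.0, 0.0, 161.3]
wrist_force: [0.9, 0.8, -0.2]
opening: 0.0001
```

Call:
{"fn": "move_arm", "kwargs": {
  "commands": [
    {"claw": -1,"travel": [-3.7,-1.65,0],"turn": 0},
    {"claw": -1,"travel": [-3.7,-1.65,0],"turn": 0},
    {"claw": -1,"travel": [-3,-1.3,0],"turn": 0},
    {"claw": -1,"travel": [-1.5,-0.7,0],"turn": 0},
    {"claw": -1,"travel": [0,0,0],"turn": 0}
  ]
}}

```text
time: 1.4
ee_pos: [0.5361, 0.1773, 0.4036]
tcp_rot: [-179.9, -0.0, 161.1]
wrist_force: [-0.4, 0.5, 0.4]
opening: 0.0004
```

```bash
cat > st.py <<'E'
from workcell import status
import numpy as np
o=status.get_obs(); p=o['ee_pos'];f=np.load('fit.npy')
x,y,yaw=f[:3];c,s=np.cos(yaw),np.sin(yaw);d=p[:2]-[x,y]
F=o['wrist_force']
print('t%.2f'%o['time'],'p',p.round(4),'rot',o['tcp_rot'].round(2),'box',(c*d[0]+s*d[1]).round(4),(-s*d[0]+c*d[1]).round(4),'tipz',(p[2]-.173).round(4),'F',F.round(2),'Fbox',(c*F[0]+s*F[1]).round(2),(-s*F[0]+c*F[1]).round(2),'op',o['opening'].round(4), 'q',o['q'].round(0))
E
python3 st.py
python3 - <<'E'
from workcell import viewer
import cv2,pickle
p=viewer.camera_params('wrist');cv2.imwrite('pics/w1.png',viewer.camera('wrist'));pickle.dump(p,open('w1.pkl','wb'))
E
```

```text
Traceback (most recent call last):
  File "st.py", line 6, in <module>
    print('t%.2f'%o['time'],'p',p.round(4),'rot',o['tcp_rot'].round(2),'box',(c*d[0]+s*d[1]).round(4),(-s*d[0]+c*d[1]).round(4),'tipz',(p[2]-.173).round(4),'F',F.round(2),'Fbox',(c*F[0]+s*F[1]).round(2),(-s*F[0]+c*F[1]).round(2),'op',o['opening'].round(4), 'q',o['q'].round(0))
                                                                                                                                                                                                                                          ^^^^^^^^^^^^^^^^^^
AttributeError: 'float' object has no attribute 'round'
```

View pics/w1.png

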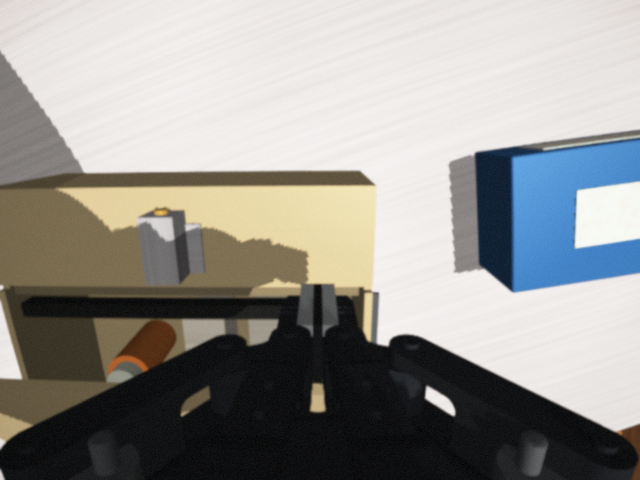

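The wrist view shows the keeper at about (165,245) px, the deck's left front corner at (375,185), and the fingertips still short of the lid, near the box's left side. I'll finish the approach.

Call:
{"fn": "move_arm", "kwargs": {
  "commands": [
    {"claw": -1,"travel": [-2.1,-0.9,0],"turn": 0},
    {"claw": -1,"travel": [-2.1,-0.9,0],"turn": 0},
    {"claw": -1,"travel": [-2.1,-0.9,0],"turn": 0},
    {"claw": -1,"travel": [-2.1,-0.9,0],"turn": 0},
    {"claw": -1,"travel": [0,0,0],"turn": 0}
  ]
}}

```text
time: 1.87
ee_pos: [0.6034, 0.1177, 0.4038]
tcp_rot: [-180.0, -0.0, 161.2]
wrist_force: [0.1, 0.1, -0.8]
opening: -0.0
```

```bash
sed -i "s/o\['opening'\].round(4)/round(o['opening'],4)/" st.py; python3 st.py
```

```text
t1.87 p [0.6034 0.1177 0.4038] rot [-1.7996e+02 -1.0000e-02  1.6122e+02] box -0.0328 0.0734 tipz 0.2308 F [ 0.06  0.12 -0.8 ] Fbox 0.02 0.14 op -0.0 q [11. 14. 20. 96. -0. 30.]
```

Call:
{"fn": "move_arm", "kwargs": {
  "commands": [
    {"claw": -1,"travel": [0,0,1],"turn": 0},
    {"claw": -1,"travel": [0,0,1],"turn": 0},
    {"claw": -1,"travel": [0,0,0.6],"turn": 0},
    {"claw": -1,"travel": [0,0,0.6],"turn": 0},
    {"claw": -1,"travel": [0,0,0.6],"turn": 0}
  ]
}}

```text
time: 2.28
ee_pos: [0.6013, 0.1194, 0.3661]
tcp_rot: [-180.0, -0.0, 161.3]
wrist_force: [0.0, -0.7, 2.0]
opening: -0.0005
```

Call:
{"fn": "move_arm", "kwargs": {
  "commands": [
    {"claw": -1,"travel": [0,0,0.5],"turn": 0},
    {"claw": -1,"travel": [0,0,0.5],"turn": 0},
    {"claw": -1,"travel": [0,0,0.5],"turn": 0},
    {"claw": -1,"travel": [0,0,0.5],"turn": 0},
    {"claw": -1,"travel": [0,0,0.5],"turn": 0}
  ]
}}

```text
time: 2.7
ee_pos: [0.602, 0.1187, 0.3413]
tcp_rot: [180.0, 0.0, 161.3]
wrist_force: [0.7, 0.2, 1.2]
opening: 0.0003
```

```bash
python3 st.py
```

```text
t2.70 p [0.602  0.1187 0.3413] rot [1.7999e+02 1.0000e-02 1.6128e+02] box -0.0344 0.074 tipz 0.1683 F [0.7  0.18 1.21] Fbox 0.61 0.39 op 0.0003 q [11. 13. 12. 89.  0. 30.]
```

Call:
{"fn": "move_arm", "kwargs": {
  "commands": [
    {"claw": -1,"travel": [0,0,0.6],"turn": 0},
    {"claw": -1,"travel": [0,0,0.6],"turn": 0},
    {"claw": -1,"travel": [0,0,0.6],"turn": 0},
    {"claw": -1,"travel": [0,0,0.6],"turn": 0},
    {"claw": -1,"travel": [0,0,0.6],"turn": 0}
  ]
}}

```text
time: 3.12
ee_pos: [0.602, 0.1188, 0.311]
tcp_rot: [-180.0, -0.0, 161.3]
wrist_force: [-0.6, 0.2, -0.2]
opening: -0.0002
```

Call:
{"fn": "move_arm", "kwargs": {
  "commands": [
    {"claw": -1,"travel": [0,0,0.4],"turn": 0},
    {"claw": -1,"travel": [0,0,0.3],"turn": 0},
    {"claw": -1,"travel": [0,0,0.3],"turn": 0},
    {"claw": -1,"travel": [0,0,0.2],"turn": 0},
    {"claw": -1,"travel": [0,0,0],"turn": 0}
  ]
}}

```text
time: 3.53
ee_pos: [0.602, 0.1188, 0.2993]
tcp_rot: [-180.0, -0.0, 161.3]
wrist_force: [-0.8, -0.4, -0.6]
opening: -0.0
```

```bash
python3 st.py
python3 - <<'E'
from workcell import viewer
import cv2
a=viewer.camera('top')[110:310,210:410];cv2.imwrite('pics/t2.png',cv2.resize(a,(600,600),interpolation=cv2.INTER_CUBIC))
E
```

```text
t3.53 p [0.602  0.1188 0.2993] rot [-1.7999e+02 -2.0000e-02  1.6128e+02] box -0.0344 0.074 tipz 0.1263 F [-0.83 -0.44 -0.61] Fbox -0.64 -0.68 op -0.0 q [11. 13.  7. 84. -0. 30.]
```

View pics/t2.png

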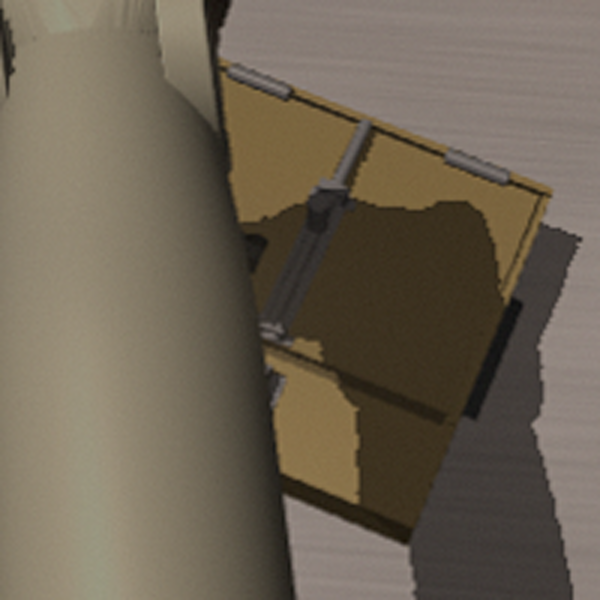

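The top view shows the lid nearly level, with its free edge close to the deck seam. I'll press on slowly until I feel the seal.

Call:
{"fn": "move_arm", "kwargs": {
  "commands": [
    {"claw": -1,"travel": [0,0,0.2],"turn": 0},
    {"claw": -1,"travel": [0,0,0.2],"turn": 0},
    {"claw": -1,"travel": [0,0,0.2],"turn": 0},
    {"claw": -1,"travel": [0,0,0.1],"turn": 0},
    {"claw": -1,"travel": [0,0,0],"turn": 0}
  ]
}}

```text
time: 4.0
ee_pos: [0.602, 0.1188, 0.2924]
tcp_rot: [-180.0, -0.0, 161.3]
wrist_force: [0.0, -1.0, -0.1]
opening: 0.0001
```

```bash
python3 st.py
```

```text
t4.00 p [0.602  0.1188 0.2924] rot [-1.7999e+02 -1.0000e-02  1.6128e+02] box -0.0344 0.074 tipz 0.1194 F [ 0.01 -0.97 -0.05] Fbox 0.32 -0.91 op 0.0001 q [11. 13.  7. 84. -0. 30.]
```

Call:
{"fn": "move_arm", "kwargs": {
  "commands": [
    {"claw": -1,"travel": [0,0,0.1],"turn": 0},
    {"claw": -1,"travel": [0,0,0.1],"turn": 0},
    {"claw": -1,"travel": [0,0,0.1],"turn": 0},
    {"claw": -1,"travel": [0,0,0],"turn": 0}
  ]
}}

```text
time: 4.33
ee_pos: [0.602, 0.1188, 0.2897]
tcp_rot: [180.0, -0.0, 161.3]
wrist_force: [-1.6, 0.7, 1.5]
opening: 0.0001
```

```bash
python3 st.py
```

```text
t4.33 p [0.602  0.1188 0.2897] rot [180.    -0.   161.28] box -0.0344 0.074 tipz 0.1167 F [-1.63  0.68  1.54] Fbox -1.76 0.12 op 0.0001 q [11. 13.  6. 83.  0. 30.]
```

Call:
{"fn": "move_arm", "kwargs": {
  "commands": [
    {"claw": -1,"travel": [0,0,0.1],"turn": 0},
    {"claw": -1,"travel": [0,0,0.1],"turn": 0},
    {"claw": -1,"travel": [0,0,0],"turn": 0}
  ]
}}

```text
time: 4.58
ee_pos: [0.6019, 0.1188, 0.2877]
tcp_rot: [180.0, -0.0, 161.3]
wrist_force: [-2.1, -0.1, 2.8]
opening: -0.0002
```

```bash
python3 st.py
```

```text
t4.58 p [0.6019 0.1188 0.2877] rot [180.    -0.   161.28] box -0.0345 0.074 tipz 0.1147 F [-2.14 -0.09  2.82] Fbox -2.0 -0.77 op -0.0002 q [11. 13.  6. 83.  0. 30.]
```

Call:
{"fn": "move_arm", "kwargs": {
  "commands": [
    {"claw": -1,"travel": [0,0,0.1],"turn": 0},
    {"claw": -1,"travel": [0,0,-0.5],"turn": 0},
    {"claw": -1,"travel": [0,0,-3],"turn": 0},
    {"claw": -1,"travel": [0,0,-4],"turn": 0},
    {"claw": 0.5,"travel": [0,0,-2.6],"turn": 0}
  ]
}}

```text
time: 5.0
ee_pos: [0.6018, 0.1187, 0.3906]
tcp_rot: [180.0, 0.1, 161.3]
wrist_force: [1.5, 0.1, 2.1]
opening: 0.0106
```

Call:
{"fn": "move_arm", "kwargs": {
  "commands": [
    {"claw": 0.5,"travel": [-1.5,-1.85,0],"turn": 0},
    {"claw": 0.5,"travel": [-1.5,-1.85,0],"turn": 0},
    {"claw": 0.5,"travel": [-1.5,-1.85,0],"turn": 0},
    {"claw": 0.5,"travel": [-1.5,-1.85,0],"turn": 0},
    {"claw": 0.5,"travel": [0,0,0],"turn": 0}
  ]
}}

```text
time: 5.42
ee_pos: [0.6362, 0.0261, 0.3871]
tcp_rot: [-179.9, 0.0, 161.1]
wrist_force: [-0.0, 0.7, 0.8]
opening: 0.0641
```

```bash
python3 st.py
python3 - <<'E'
from workcell import viewer
import cv2,pickle
p=viewer.camera_params('wrist');cv2.imwrite('pics/w3.png',viewer.camera('wrist'));pickle.dump(p,open('w3.pkl','wb'))
a=viewer.camera('scene')[190:380,230:420];cv2.imwrite('pics/s3.png',cv2.resize(a,(570,570),interpolation=cv2.INTER_CUBIC))
E
```

```text
t5.42 p [0.6362 0.0261 0.3871] rot [-1.7994e+02  2.0000e-02  1.6111e+02] box 0.0277 -0.0028 tipz 0.2141 F [-0.02  0.74  0.81] Fbox -0.26 0.69 op 0.0641 q [ 2. 17. 22. 95. -0. 21.]
```

View pics/w3.png

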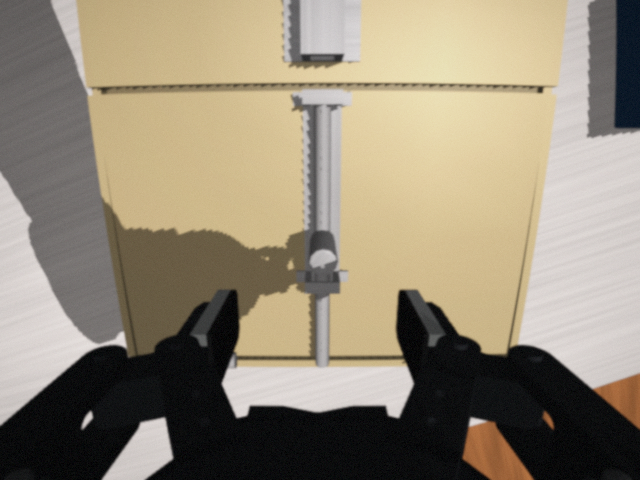

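View pics/s3.png

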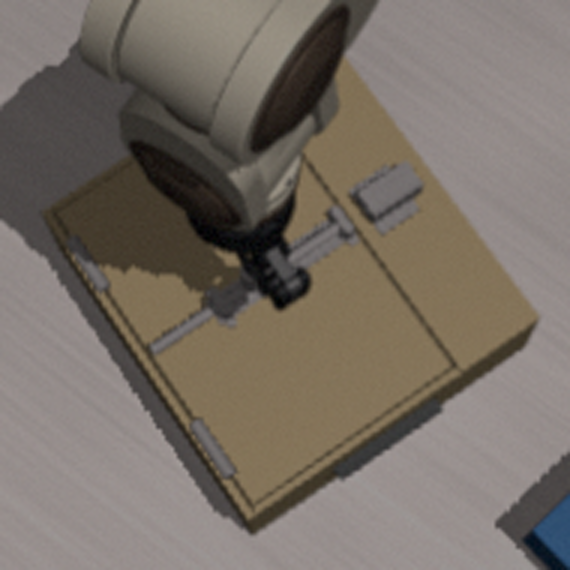

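The lid is closed (flush seam at row ~88). The wrist view has the knob top at (323,258), keeper mouth at (322,56), and the bolt in line with the keeper. I'll measure these relative to the tool.

```bash
cat >> h.py <<'E'
def backp(uv,c,z):
    n=cv2.undistortPoints(np.array([[uv]],float),c['K'],c['D'])[0,0]
    Rm=R.from_euler('xyz',c['r'],degrees=True).as_matrix()
    d=Rm@np.array([n[0],-n[1],-1]); return c['t']+d*(z-c['t'][2])/d[2]
E
python3 - <<'E'
from h import *
p=pickle.load(open('w3.pkl','rb'));c=dict(K=p['camera_matrix'],D=p['D'],t=p['xyz'],r=p['rotation'])
T=np.array([.6362,.0261]);yaw=np.radians(161.11);tx=np.array([np.cos(yaw),np.sin(yaw)]);ty=np.array([np.sin(yaw),-np.cos(yaw)])
for n,uv,z in [('knobtop',(323,258),.166),('mouth top',(322,54),.1345),('mouth top L',(302,54),.1345),('mouth top R',(343,54),.1345),('mouth base',(322,62),.11),('seam L',(100,88),.112),('seam R',(543,88),.112),('seam mid',(322,86),.113),('strapfront',(322,106),.1175),('tail',(322,366),.122)]:
    w=backp(uv,c,z);d=w[:2]-T;print(n,w.round(4),'tool',(d@tx).round(4),(d@ty).round(4))
E
```

```text
knobtop [0.6326 0.0296 0.166 ] tool 0.0045 0.0022
mouth top [0.5309 0.0639 0.1345] tool 0.1118 0.0017
mouth top L [0.5274 0.0535 0.1345] tool 0.1118 -0.0093
mouth top R [0.5346 0.0748 0.1345] tool 0.1119 0.0132
mouth base [0.531  0.0642 0.11  ] tool 0.1118 0.002
seam L [ 0.4987 -0.0721  0.112 ] tool 0.0983 -0.1375
seam R [0.5886 0.1919 0.112 ] tool 0.0987 0.1415
seam mid [0.5446 0.0596 0.113 ] tool 0.0975 0.002
strapfront [0.556  0.0556 0.1175] tool 0.0854 0.002
tail [ 0.7259 -0.0018  0.122 ] tool -0.0939 0.0027
```

Call:
{"fn": "move_arm", "kwargs": {
  "commands": [
    {"claw": 0.3,"travel": [0.45,0.2,0],"turn": 0},
    {"claw": 0.3,"travel": [0,0,2.5],"turn": 0},
    {"claw": 0.3,"travel": [0,0,2.5],"turn": 0},
    {"claw": 0.3,"travel": [0,0,1.5],"turn": 0},
    {"claw": 0.3,"travel": [0,0,0],"turn": 0}
  ]
}}

```text
time: 5.93
ee_pos: [0.6304, 0.0341, 0.319]
tcp_rot: [-179.9, -0.3, 161.4]
wrist_force: [-0.5, 1.4, -0.5]
opening: 0.0554
```

```bash
python3 st.py
python3 - <<'E'
from workcell import viewer
import cv2,pickle
p=viewer.camera_params('wrist');cv2.imwrite('pics/w4.png',viewer.camera('wrist'));pickle.dump(p,open('w4.pkl','wb'))
E
```

```text
t5.93 p [0.6304 0.0341 0.319 ] rot [-179.9    -0.28  161.37] box 0.0196 0.0029 tipz 0.146 F [-0.49  1.4  -0.51] Fbox -0.92 1.17 op 0.0554 q [ 3. 16. 13. 87.  0. 22.]
```

View pics/w4.png

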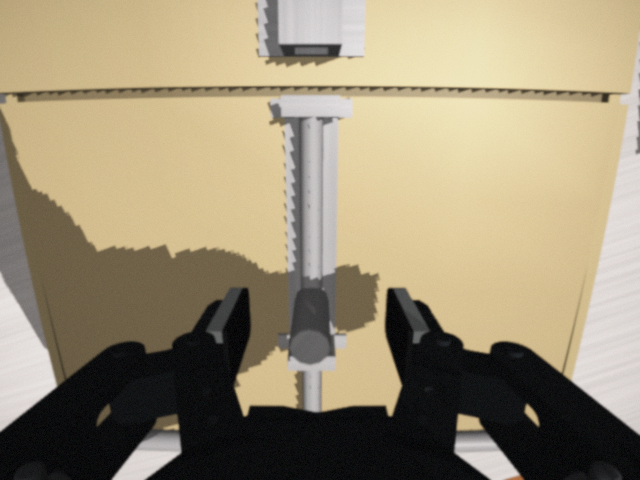

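```bash
cat > m.py <<'E'
from h import *
import sys
def m(pk,T,yaw,L):
    p=pickle.load(open(pk,'rb'));c=dict(K=p['camera_matrix'],D=p['D'],t=p['xyz'],r=p['rotation'])
    T=np.array(T);yaw=np.radians(yaw);tx=np.array([np.cos(yaw),np.sin(yaw)]);ty=np.array([np.sin(yaw),-np.cos(yaw)])
    for n,uv,z in L:
        w=backp(uv,c,z);d=w[:2]-T;print(n,w.round(4),'tool',(d@tx).round(4),(d@ty).round(4))
E
python3 -c "
from m import *
m('w4.pkl',[.6304,.0341],161.37,[('knob',(310,346),.166),('mouth top',(310,45),.1345),('mouth base',(310,57),.11),('seam',(310,93),.112),('strap',(312,112),.1175)])"; python3 st.py
```

```text
knob [0.6348 0.0285 0.166 ] tool -0.0059 -0.0039
mouth top [0.5313 0.0633 0.1345] tool 0.1033 -0.004
mouth base [0.5309 0.063  0.11  ] tool 0.1036 -0.0044
seam [0.5455 0.0581 0.112 ] tool 0.0881 -0.0044
strap [0.5538 0.0562 0.1175] tool 0.0796 -0.0035
t5.98 p [0.6306 0.0339 0.3213] rot [-1.7994e+02 -1.6000e-01  1.6136e+02] box 0.0199 0.0028 tipz 0.1483 F [ 0.74 -0.32  0.08] Fbox 0.81 -0.06 op 0.0554 q [ 3. 16. 13. 88.  0. 22.]
```

Call:
{"fn": "move_arm", "kwargs": {
  "commands": [
    {"claw": 0.3,"travel": [-0.5,-0.38,0],"turn": 0},
    {"claw": 0.3,"travel": [0,0,0.5],"turn": 0},
    {"claw": 0.3,"travel": [0,0,0.5],"turn": 0},
    {"claw": 0.3,"travel": [0,0,0],"turn": 0},
    {"claw": 0.3,"travel": [0,0,0],"turn": 0}
  ]
}}

```text
time: 6.4
ee_pos: [0.635, 0.0275, 0.3126]
tcp_rot: [-180.0, -0.0, 161.3]
wrist_force: [-0.4, 0.3, -0.9]
opening: 0.0558
```

```bash
python3 st.py
python3 - <<'E'
from workcell import viewer
import cv2,pickle
p=viewer.camera_params('wrist');cv2.imwrite('pics/w5.png',viewer.camera('wrist'));pickle.dump(p,open('w5.pkl','wb'))
E
python3 st.py
```

```text
t6.40 p [0.635  0.0275 0.3126] rot [-1.8000e+02 -1.0000e-02  1.6127e+02] box 0.0261 -0.0019 tipz 0.1396 F [-0.4   0.34 -0.92] Fbox -0.48 0.19 op 0.0558 q [ 2. 16. 13. 87.  0. 21.]
t6.45 p [0.635  0.0276 0.3129] rot [180.     0.   161.27] box 0.0261 -0.0018 tipz 0.1399 F [-0.57 -0.54  0.06] Fbox -0.37 -0.7 op 0.0554 q [ 2. 16. 13. 87.  0. 21.]
```

View pics/w5.png

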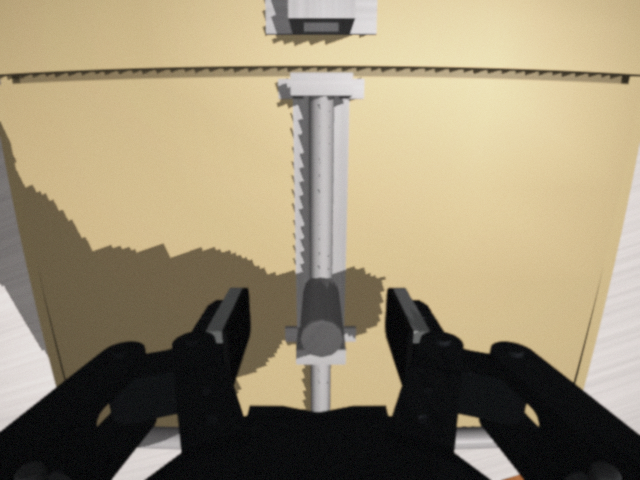

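```bash
python3 -c "
from m import *
m('w5.pkl',[.635,.0276],161.27,[('knob',(321,336),.166),('mouth top',(321,20),.1345),('mouth base',(321,35),.11),('seam',(321,72),.112)])"
```

```text
knob [0.6339 0.0284 0.166 ] tool 0.0014 0.0004
mouth top [0.5315 0.0631 0.1345] tool 0.1094 0.0004
mouth base [0.531  0.0636 0.11  ] tool 0.1101 0.0007
seam [0.5453 0.0588 0.112 ] tool 0.095 0.0007
```

Call:
{"fn": "move_arm", "kwargs": {
  "commands": [
    {"claw": 0,"travel": [0.1,0.05,0],"turn": 0},
    {"claw": -0.3,"travel": [0,0,0],"turn": 0},
    {"claw": -0.5,"travel": [0,0,0],"turn": 0},
    {"claw": -0.6,"travel": [0,0,0],"turn": 0},
    {"claw": -0.7,"travel": [0,0,0],"turn": 0}
  ],
  "squeeze": 45
}}

```text
time: 6.87
ee_pos: [0.6343, 0.0289, 0.3131]
tcp_rot: [179.9, 0.0, 161.3]
wrist_force: [0.5, 2.9, 0.8]
opening: 0.0144
```

Call:
{"fn": "move_arm", "kwargs": {
  "commands": [
    {"claw": -1,"travel": [0,0,0],"turn": 0},
    {"claw": -1,"travel": [0,0,0],"turn": 0},
    {"claw": -1,"travel": [0,0,0],"turn": 0},
    {"claw": -1,"travel": [0,0,0],"turn": 0}
  ]
}}

```text
time: 7.2
ee_pos: [0.6343, 0.0288, 0.313]
tcp_rot: [179.9, 0.0, 161.3]
wrist_force: [1.6, 6.0, 2.1]
opening: 0.0148
```

```bash
python3 st.py
```

```text
t7.20 p [0.6343 0.0288 0.313 ] rot [1.7992e+02 3.0000e-02 1.6131e+02] box 0.0251 -0.0009 tipz 0.14 F [1.59 6.   2.06] Fbox -0.42 6.19 op 0.0148 q [ 3. 16. 12. 86.  0. 21.]
```

Call:
{"fn": "move_arm", "kwargs": {
  "commands": [
    {"claw": -1,"travel": [0,0.05,0.05],"turn": 0},
    {"claw": -1,"travel": [0,0,0.05],"turn": 0},
    {"claw": -1,"travel": [0,0,0],"turn": 0}
  ]
}}

```text
time: 7.45
ee_pos: [0.6343, 0.029, 0.3129]
tcp_rot: [180.0, 0.1, 161.3]
wrist_force: [-1.5, 2.9, 7.3]
opening: 0.0146
```

```bash
python3 st.py
```

```text
t7.45 p [0.6343 0.029  0.3129] rot [1.7995e+02 8.0000e-02 1.6129e+02] box 0.025 -0.0007 tipz 0.1399 F [-1.51  2.86  7.32] Fbox -2.35 2.22 op 0.0146 q [ 3. 16. 12. 86.  0. 21.]
```

Call:
{"fn": "move_arm", "kwargs": {
  "commands": [
    {"claw": -1,"travel": [0,0.02,0.05],"turn": 0},
    {"claw": -1,"travel": [0,0,0.05],"turn": 0},
    {"claw": -1,"travel": [0,0,0],"turn": 0},
    {"claw": -1,"travel": [0,0,0],"turn": 0}
  ]
}}

```text
time: 7.78
ee_pos: [0.6344, 0.029, 0.3124]
tcp_rot: [180.0, 0.1, 161.3]
wrist_force: [-1.6, 1.8, 9.0]
opening: 0.0146
```

```bash
python3 st.py
```

```text
t7.78 p [0.6344 0.029  0.3124] rot [1.7996e+02 1.3000e-01 1.6128e+02] box 0.0251 -0.0006 tipz 0.1394 F [-1.61  1.76  9.02] Fbox -2.09 1.15 op 0.0146 q [ 3. 16. 12. 86. -0. 21.]
```

Call:
{"fn": "move_arm", "kwargs": {
  "commands": [
    {"claw": -1,"travel": [0,0,0.05],"turn": 0},
    {"claw": -1,"travel": [0,0,0.05],"turn": 0},
    {"claw": -1,"travel": [0,0,0.05],"turn": 0},
    {"claw": -1,"travel": [0,0,0],"turn": 0},
    {"claw": -1,"travel": [0,0,0],"turn": 0}
  ]
}}

```text
time: 8.2
ee_pos: [0.6345, 0.029, 0.3116]
tcp_rot: [179.9, 0.2, 161.3]
wrist_force: [-1.9, 2.2, 13.9]
opening: 0.015
```

```bash
python3 st.py
```

```text
t8.20 p [0.6345 0.029  0.3116] rot [179.95   0.19 161.28] box 0.0252 -0.0007 tipz 0.1386 F [-1.9   2.23 13.94] Fbox -2.51 1.5 op 0.015 q [ 3. 16. 12. 86. -0. 21.]
```

Call:
{"fn": "move_arm", "kwargs": {
  "commands": [
    {"claw": -1,"travel": [0,0,0.05],"turn": 0},
    {"claw": -1,"travel": [0,0,0.05],"turn": 0},
    {"claw": -1,"travel": [0,0,0],"turn": 0},
    {"claw": -1,"travel": [0,0,0],"turn": 0}
  ]
}}

```text
time: 8.53
ee_pos: [0.6346, 0.0289, 0.311]
tcp_rot: [179.9, 0.2, 161.3]
wrist_force: [-2.2, 2.1, 14.7]
opening: 0.0146
```

```bash
python3 st.py
python3 - <<'E'
from workcell import viewer
import cv2,pickle
a=viewer.camera('wrist');cv2.imwrite('pics/w6.png',a)
E
```

```text
t8.53 p [0.6346 0.0289 0.311 ] rot [179.94   0.24 161.28] box 0.0252 -0.0007 tipz 0.138 F [-2.2   2.12 14.67] Fbox -2.76 1.31 op 0.0146 q [ 3. 16. 12. 86. -0. 21.]
```

View pics/w6.png

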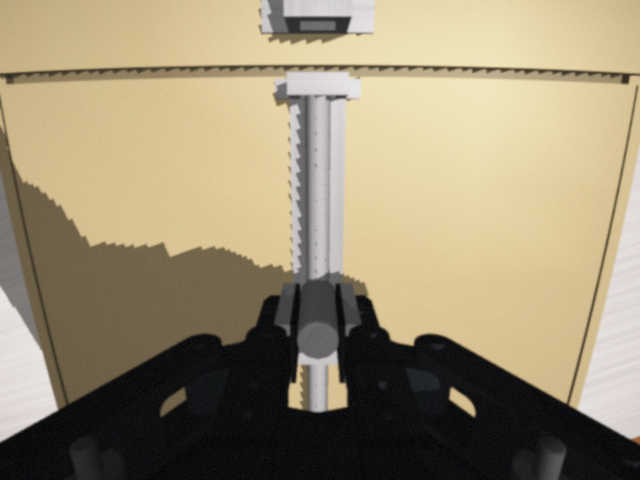

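Call:
{"fn": "move_arm", "kwargs": {
  "commands": [
    {"claw": -1,"travel": [0,0,0.05],"turn": 0},
    {"claw": -1,"travel": [0,0,0.05],"turn": 0},
    {"claw": -1,"travel": [0,0,0],"turn": 0},
    {"claw": -1,"travel": [0,0,0],"turn": 0}
  ]
}}

```text
time: 8.92
ee_pos: [0.6346, 0.0289, 0.3105]
tcp_rot: [179.9, 0.3, 161.3]
wrist_force: [-2.4, 0.9, 17.4]
opening: 0.0144
```

```bash
python3 st.py
```

```text
t8.92 p [0.6346 0.0289 0.3105] rot [179.93   0.28 161.28] box 0.0253 -0.0007 tipz 0.1375 F [-2.38  0.87 17.45] Fbox -2.54 0.06 op 0.0144 q [ 3. 16. 12. 86. -0. 21.]
```

Call:
{"fn": "move_arm", "kwargs": {
  "commands": [
    {"claw": -1,"travel": [0,0,0.05],"turn": 0},
    {"claw": -1,"travel": [0,0,0],"turn": 0},
    {"claw": -1,"travel": [0,0,0],"turn": 0}
  ]
}}

```text
time: 9.17
ee_pos: [0.6347, 0.0289, 0.3103]
tcp_rot: [179.9, 0.3, 161.3]
wrist_force: [-2.7, 1.5, 18.8]
opening: 0.015
```

```bash
python3 st.py
```

```text
t9.17 p [0.6347 0.0289 0.3103] rot [179.92   0.32 161.28] box 0.0254 -0.0007 tipz 0.1373 F [-2.71  1.48 18.84] Fbox -3.05 0.53 op 0.015 q [ 3. 16. 12. 86. -0. 21.]
```

Call:
{"fn": "move_arm", "kwargs": {
  "commands": [
    {"claw": -1,"travel": [0.1,0,0],"turn": 0},
    {"claw": -1,"travel": [0.1,0,0],"turn": 0},
    {"claw": -1,"travel": [0.1,0,0],"turn": 0},
    {"claw": -1,"travel": [0.1,0,0],"turn": 0},
    {"claw": -1,"travel": [0.1,0,0],"turn": 0}
  ]
}}

```text
time: 9.58
ee_pos: [0.6304, 0.0303, 0.3104]
tcp_rot: [179.9, 0.4, 161.3]
wrist_force: [2.8, -0.3, 17.5]
opening: 0.0146
```

```bash
python3 st.py
```

```text
t9.58 p [0.6304 0.0303 0.3104] rot [179.91   0.42 161.26] box 0.0209 -0.0007 tipz 0.1374 F [ 2.79 -0.35 17.45] Fbox 2.75 0.57 op 0.0146 q [ 3. 15. 11. 86. -0. 22.]
```

Sliding with about 2.7 N of friction, as expected. I'll continue gently.

Call:
{"fn": "move_arm", "kwargs": {
  "commands": [
    {"claw": -1,"travel": [0.12,0,0],"turn": 0},
    {"claw": -1,"travel": [0.12,0,0],"turn": 0},
    {"claw": -1,"travel": [0.12,0,0],"turn": 0},
    {"claw": -1,"travel": [0.12,0,0],"turn": 0},
    {"claw": -1,"travel": [0.12,0,0],"turn": 0}
  ]
}}

```text
time: 10.0
ee_pos: [0.6247, 0.0322, 0.3103]
tcp_rot: [179.9, 0.4, 161.3]
wrist_force: [2.1, 0.1, 17.1]
opening: 0.0147
```

```bash
python3 st.py
```

```text
t10.00 p [0.6247 0.0322 0.3103] rot [179.92   0.42 161.26] box 0.0149 -0.0007 tipz 0.1373 F [ 2.05  0.14 17.11] Fbox 1.9 0.79 op 0.0147 q [ 3. 14. 10. 86. -0. 22.]
```

Call:
{"fn": "move_arm", "kwargs": {
  "commands": [
    {"claw": -1,"travel": [0.1,0,0],"turn": 0},
    {"claw": -1,"travel": [0.1,0,0],"turn": 0},
    {"claw": -1,"travel": [0.1,0,0],"turn": 0},
    {"claw": -1,"travel": [0.1,0,0],"turn": 0}
  ]
}}

```text
time: 10.33
ee_pos: [0.621, 0.0335, 0.3103]
tcp_rot: [179.9, 0.4, 161.3]
wrist_force: [2.4, -0.3, 18.0]
opening: 0.0141
```

```bash
python3 st.py
```

```text
t10.33 p [0.621  0.0335 0.3103] rot [179.91   0.42 161.26] box 0.0109 -0.0007 tipz 0.1373 F [ 2.45 -0.35 18.  ] Fbox 2.43 0.46 op 0.0141 q [ 3. 14. 10. 85. -0. 22.]
```

Run:
```python
from workcell import viewer
import cv2,pickle
a=viewer.camera('wrist');cv2.imwrite('pics/w7.png',cv2.resize(a[0:130,220:420],(800,520),interpolation=cv2.INTER_CUBIC))
```

View pics/w7.png

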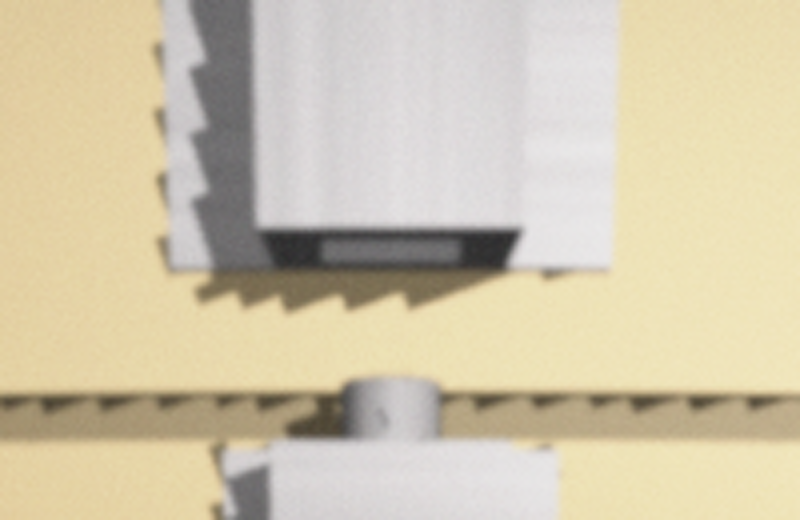

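The bolt tip (crop row ~380, col 392) is in line with the mouth (centre col ~390), about 12 mm short of it.

Call:
{"fn": "move_arm", "kwargs": {
  "commands": [
    {"claw": -1,"travel": [0.1,0,0],"turn": 0},
    {"claw": -1,"travel": [0.1,0,0],"turn": 0},
    {"claw": -1,"travel": [0.1,0,0],"turn": 0},
    {"claw": -1,"travel": [0.1,0,0],"turn": 0},
    {"claw": -1,"travel": [0.1,0,0],"turn": 0}
  ]
}}

```text
time: 10.8
ee_pos: [0.6163, 0.0351, 0.3104]
tcp_rot: [179.9, 0.4, 161.3]
wrist_force: [2.1, -0.4, 17.8]
opening: 0.0145
```

Call:
{"fn": "move_arm", "kwargs": {
  "commands": [
    {"claw": -1,"travel": [0.07,0,0],"turn": 0},
    {"claw": -1,"travel": [0.07,0,0],"turn": 0},
    {"claw": -1,"travel": [0.06,0,0],"turn": 0}
  ]
}}

```text
time: 11.05
ee_pos: [0.6144, 0.0357, 0.3103]
tcp_rot: [179.9, 0.4, 161.3]
wrist_force: [3.0, 0.7, 17.4]
opening: 0.0143
```

```bash
python3 st.py;python3 - <<'E'
from workcell import viewer
import cv2,pickle
a=viewer.camera('wrist');cv2.imwrite('pics/w8.png',cv2.resize(a[0:130,220:420],(800,520),interpolation=cv2.INTER_CUBIC))
E
```

```text
t11.05 p [0.6144 0.0357 0.3103] rot [179.91   0.42 161.26] box 0.0039 -0.0007 tipz 0.1373 F [ 3.01  0.7  17.43] Fbox 2.63 1.63 op 0.0143 q [ 3. 13.  9. 85. -0. 22.]
```

View pics/w8.png

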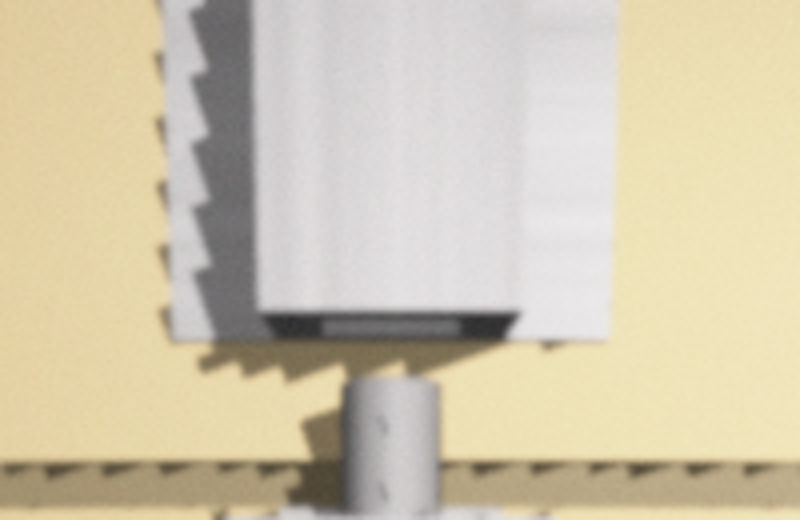

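The tip is about 5 mm short of the mouth and still aligned.

Call:
{"fn": "move_arm", "kwargs": {
  "commands": [
    {"claw": -1,"travel": [0.08,0,0],"turn": 0},
    {"claw": -1,"travel": [0.08,0,0],"turn": 0},
    {"claw": -1,"travel": [0.07,0,0],"turn": 0},
    {"claw": -1,"travel": [0.06,0,0],"turn": 0}
  ]
}}

```text
time: 11.43
ee_pos: [0.6116, 0.0366, 0.3103]
tcp_rot: [179.9, 0.4, 161.3]
wrist_force: [2.2, -0.0, 17.6]
opening: 0.0145
```

Call:
{"fn": "move_arm", "kwargs": {
  "commands": [
    {"claw": -1,"travel": [0.05,0,0],"turn": 0},
    {"claw": -1,"travel": [0.05,0,0],"turn": 0},
    {"claw": -1,"travel": [0.05,0,0],"turn": 0}
  ]
}}

```text
time: 11.68
ee_pos: [0.6102, 0.0371, 0.3104]
tcp_rot: [179.9, 0.4, 161.3]
wrist_force: [2.3, -0.3, 17.8]
opening: 0.0145
```

Call:
{"fn": "move_arm", "kwargs": {
  "commands": [
    {"claw": -1,"travel": [0.05,0,0],"turn": 0},
    {"claw": -1,"travel": [0.05,0,0],"turn": 0}
  ]
}}

```text
time: 11.85
ee_pos: [0.6093, 0.0375, 0.3104]
tcp_rot: [179.9, 0.4, 161.3]
wrist_force: [2.4, -0.4, 17.2]
opening: 0.0146
```

```bash
python3 st.py
```

```text
t11.85 p [0.6093 0.0375 0.3104] rot [179.91   0.42 161.26] box -0.0014 -0.0007 tipz 0.1374 F [ 2.44 -0.41 17.24] Fbox 2.44 0.39 op 0.0146 q [ 4. 12.  8. 85. -0. 22.]
```

Call:
{"fn": "move_arm", "kwargs": {
  "commands": [
    {"claw": -1,"travel": [0.05,0,0],"turn": 0},
    {"claw": -1,"travel": [0.05,0,0],"turn": 0}
  ]
}}

```text
time: 12.02
ee_pos: [0.6083, 0.0378, 0.3103]
tcp_rot: [179.9, 0.4, 161.3]
wrist_force: [3.4, 0.2, 17.8]
opening: 0.0146
```

Call:
{"fn": "move_arm", "kwargs": {
  "commands": [
    {"claw": -1,"travel": [0.05,0,0],"turn": 0},
    {"claw": -1,"travel": [0.05,0,0],"turn": 0}
  ]
}}

```text
time: 12.18
ee_pos: [0.6074, 0.0381, 0.3103]
tcp_rot: [179.9, 0.4, 161.3]
wrist_force: [2.4, -0.7, 18.0]
opening: 0.0144
```

```bash
python3 st.py;python3 - <<'E'
from workcell import viewer
import cv2,pickle
a=viewer.camera('wrist');cv2.imwrite('pics/w9.png',cv2.resize(a[0:130,220:420],(800,520),interpolation=cv2.INTER_CUBIC))
E
```

```text
t12.18 p [0.6074 0.0381 0.3103] rot [179.91   0.42 161.26] box -0.0034 -0.0007 tipz 0.1373 F [ 2.36 -0.73 17.96] Fbox 2.47 0.07 op 0.0144 q [ 4. 12.  7. 85. -0. 22.]
```

View pics/w9.png

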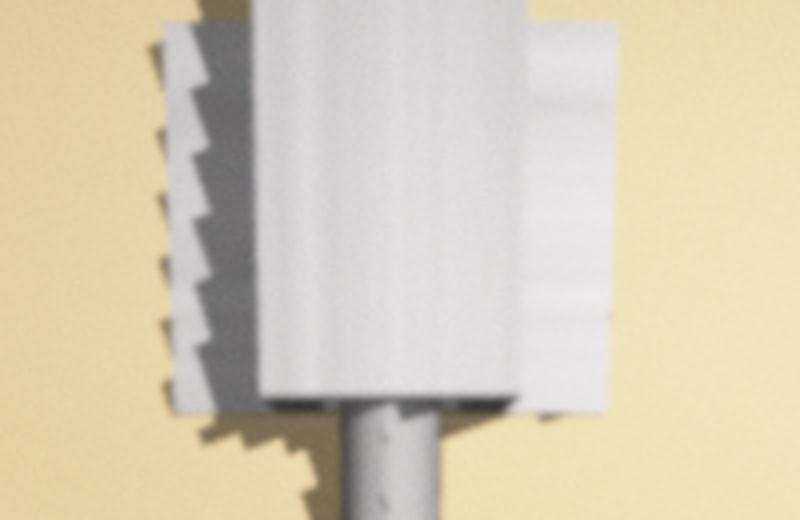

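The tip has entered the mouth by about 2 mm with no rise in force. I'll go on in steps, checking the force.

Call:
{"fn": "move_arm", "kwargs": {
  "commands": [
    {"claw": -1,"travel": [0.08,0,0],"turn": 0},
    {"claw": -1,"travel": [0.08,0,0],"turn": 0},
    {"claw": -1,"travel": [0.08,0,0],"turn": 0}
  ]
}}

```text
time: 12.48
ee_pos: [0.6051, 0.0389, 0.3104]
tcp_rot: [179.9, 0.4, 161.3]
wrist_force: [2.5, -0.2, 18.3]
opening: 0.0147
```

Call:
{"fn": "move_arm", "kwargs": {
  "commands": [
    {"claw": -1,"travel": [0.08,0,0],"turn": 0},
    {"claw": -1,"travel": [0.08,0,0],"turn": 0},
    {"claw": -1,"travel": [0.08,0,0],"turn": 0}
  ]
}}

```text
time: 12.73
ee_pos: [0.6028, 0.0396, 0.3104]
tcp_rot: [179.9, 0.4, 161.3]
wrist_force: [3.5, 0.4, 17.9]
opening: 0.0146
```

Call:
{"fn": "move_arm", "kwargs": {
  "commands": [
    {"claw": -1,"travel": [0.08,0,0],"turn": 0},
    {"claw": -1,"travel": [0.08,0,0],"turn": 0},
    {"claw": -1,"travel": [0.08,0,0],"turn": 0}
  ]
}}

```text
time: 12.98
ee_pos: [0.6006, 0.0404, 0.3103]
tcp_rot: [179.9, 0.4, 161.3]
wrist_force: [2.3, -1.1, 17.6]
opening: 0.0146
```

```bash
python3 st.py
```

```text
t12.98 p [0.6006 0.0404 0.3103] rot [179.91   0.42 161.26] box -0.0106 -0.0007 tipz 0.1373 F [ 2.32 -1.13 17.65] Fbox 2.56 -0.32 op 0.0146 q [ 4. 11.  6. 85. -0. 23.]
```

Call:
{"fn": "move_arm", "kwargs": {
  "commands": [
    {"claw": -1,"travel": [0.05,0,0],"turn": 0},
    {"claw": -1,"travel": [0.05,0,0],"turn": 0},
    {"claw": -1,"travel": [0.05,0,0],"turn": 0}
  ]
}}

```text
time: 13.23
ee_pos: [0.5991, 0.0409, 0.3103]
tcp_rot: [179.9, 0.4, 161.3]
wrist_force: [2.9, -0.6, 17.9]
opening: 0.0141
```

Call:
{"fn": "move_arm", "kwargs": {
  "commands": [
    {"claw": -1,"travel": [0.05,0,0],"turn": 0},
    {"claw": -1,"travel": [0.05,0,0],"turn": 0}
  ]
}}

```text
time: 13.4
ee_pos: [0.5982, 0.0412, 0.3104]
tcp_rot: [179.9, 0.4, 161.3]
wrist_force: [2.8, -0.8, 18.3]
opening: 0.0147
```

```bash
python3 st.py
```

```text
t13.40 p [0.5982 0.0412 0.3104] rot [179.91   0.43 161.26] box -0.0131 -0.0007 tipz 0.1374 F [ 2.81 -0.81 18.33] Fbox 2.92 0.14 op 0.0147 q [ 4. 11.  6. 85. -0. 23.]
```

Call:
{"fn": "move_arm", "kwargs": {
  "commands": [
    {"claw": -1,"travel": [0.05,0,0],"turn": 0},
    {"claw": -1,"travel": [0.05,0,0],"turn": 0}
  ]
}}

```text
time: 13.57
ee_pos: [0.5973, 0.0415, 0.3103]
tcp_rot: [179.9, 0.4, 161.3]
wrist_force: [3.4, -0.3, 17.8]
opening: 0.0144
```

Call:
{"fn": "move_arm", "kwargs": {
  "commands": [
    {"claw": -1,"travel": [0.05,0,0],"turn": 0},
    {"claw": -1,"travel": [0.05,0,0],"turn": 0}
  ]
}}

```text
time: 13.73
ee_pos: [0.5963, 0.0418, 0.3103]
tcp_rot: [179.9, 0.4, 161.3]
wrist_force: [3.0, -0.3, 17.8]
opening: 0.0146
```

Call:
{"fn": "move_arm", "kwargs": {
  "commands": [
    {"claw": -1,"travel": [0.05,0,0],"turn": 0},
    {"claw": -1,"travel": [0.05,0,0],"turn": 0}
  ]
}}

```text
time: 13.9
ee_pos: [0.5954, 0.0422, 0.3104]
tcp_rot: [179.9, 0.4, 161.3]
wrist_force: [2.4, -0.6, 17.7]
opening: 0.0144
```

Call:
{"fn": "move_arm", "kwargs": {
  "commands": [
    {"claw": -1,"travel": [0.05,0,0],"turn": 0},
    {"claw": -1,"travel": [0.05,0,0],"turn": 0}
  ]
}}

```text
time: 14.07
ee_pos: [0.5944, 0.0425, 0.3103]
tcp_rot: [179.9, 0.4, 161.3]
wrist_force: [2.3, -0.4, 17.4]
opening: 0.0144
```

Call:
{"fn": "move_arm", "kwargs": {
  "commands": [
    {"claw": -1,"travel": [0.05,0,0],"turn": 0},
    {"claw": -1,"travel": [0.05,0,0],"turn": 0}
  ]
}}

```text
time: 14.23
ee_pos: [0.5935, 0.0428, 0.3103]
tcp_rot: [179.9, 0.4, 161.3]
wrist_force: [0.9, -0.5, 18.7]
opening: 0.0141
```

Call:
{"fn": "move_arm", "kwargs": {
  "commands": [
    {"claw": -1,"travel": [0.05,0,0],"turn": 0},
    {"claw": -1,"travel": [0.05,0,0],"turn": 0}
  ]
}}

```text
time: 14.4
ee_pos: [0.5925, 0.0431, 0.3103]
tcp_rot: [179.9, 0.4, 161.3]
wrist_force: [2.2, -0.2, 18.4]
opening: 0.0145
```

Call:
{"fn": "move_arm", "kwargs": {
  "commands": [
    {"claw": -1,"travel": [0.05,0,0],"turn": 0},
    {"claw": -1,"travel": [0.05,0,0],"turn": 0}
  ]
}}

```text
time: 14.57
ee_pos: [0.5916, 0.0435, 0.3103]
tcp_rot: [179.9, 0.4, 161.3]
wrist_force: [2.8, -1.1, 18.4]
opening: 0.0144
```

Call:
{"fn": "move_arm", "kwargs": {
  "commands": [
    {"claw": -1,"travel": [0.05,0,0],"turn": 0},
    {"claw": -1,"travel": [0.05,0,0],"turn": 0}
  ]
}}

```text
time: 14.73
ee_pos: [0.5906, 0.0438, 0.3103]
tcp_rot: [179.9, 0.4, 161.3]
wrist_force: [2.2, -0.7, 17.9]
opening: 0.015
```

Call:
{"fn": "move_arm", "kwargs": {
  "commands": [
    {"claw": -1,"travel": [0.05,0,0],"turn": 0},
    {"claw": -1,"travel": [0.05,0,0],"turn": 0}
  ]
}}

```text
time: 14.9
ee_pos: [0.5897, 0.0441, 0.3103]
tcp_rot: [179.9, 0.4, 161.3]
wrist_force: [2.6, -0.4, 17.2]
opening: 0.0148
```

Call:
{"fn": "move_arm", "kwargs": {
  "commands": [
    {"claw": -1,"travel": [0.05,0,0],"turn": 0},
    {"claw": -1,"travel": [0.05,0,0],"turn": 0}
  ]
}}

```text
time: 15.07
ee_pos: [0.5888, 0.0444, 0.3103]
tcp_rot: [179.9, 0.4, 161.3]
wrist_force: [1.7, 0.0, 17.6]
opening: 0.0145
```

Call:
{"fn": "move_arm", "kwargs": {
  "commands": [
    {"claw": -1,"travel": [0.05,0,0],"turn": 0},
    {"claw": -1,"travel": [0.05,0,0],"turn": 0}
  ]
}}

```text
time: 15.23
ee_pos: [0.5878, 0.0447, 0.3103]
tcp_rot: [179.9, 0.4, 161.3]
wrist_force: [2.1, 0.2, 18.6]
opening: 0.0145
```

Call:
{"fn": "move_arm", "kwargs": {
  "commands": [
    {"claw": -1,"travel": [0.05,0,0],"turn": 0},
    {"claw": -1,"travel": [0.05,0,0],"turn": 0}
  ]
}}

```text
time: 15.4
ee_pos: [0.5869, 0.045, 0.3103]
tcp_rot: [179.9, 0.4, 161.3]
wrist_force: [2.3, -0.7, 17.7]
opening: 0.0147
```

Call:
{"fn": "move_arm", "kwargs": {
  "commands": [
    {"claw": -1,"travel": [0.05,0,0],"turn": 0},
    {"claw": -1,"travel": [0.05,0,0],"turn": 0}
  ]
}}

```text
time: 15.57
ee_pos: [0.5859, 0.0454, 0.3103]
tcp_rot: [179.9, 0.4, 161.3]
wrist_force: [2.0, 0.5, 18.5]
opening: 0.0145
```

Call:
{"fn": "move_arm", "kwargs": {
  "commands": [
    {"claw": -1,"travel": [0.05,0,0],"turn": 0},
    {"claw": -1,"travel": [0.05,0,0],"turn": 0}
  ]
}}

```text
time: 15.73
ee_pos: [0.5852, 0.0456, 0.3104]
tcp_rot: [179.9, 0.5, 161.2]
wrist_force: [5.3, -0.5, 17.7]
opening: 0.0143
```

Contact: the force has risen to about 5 N. I'll let it settle and add a touch more.

Call:
{"fn": "move_arm", "kwargs": {
  "commands": [
    {"claw": -1,"travel": [0.04,0,0],"turn": 0},
    {"claw": -1,"travel": [0,0,0],"turn": 0}
  ]
}}

```text
time: 15.9
ee_pos: [0.5849, 0.0457, 0.3103]
tcp_rot: [179.9, 0.5, 161.2]
wrist_force: [4.4, -0.8, 16.7]
opening: 0.0143
```

```bash
python3 st.py
```

```text
t15.90 p [0.5849 0.0457 0.3103] rot [179.91   0.48 161.25] box -0.0272 -0.0007 tipz 0.1373 F [ 4.36 -0.82 16.75] Fbox 4.39 0.62 op 0.0143 q [ 4.  9.  4. 85. -0. 23.]
```

Call:
{"fn": "move_arm", "kwargs": {
  "commands": [
    {"claw": -1,"travel": [0.05,0,0],"turn": 0},
    {"claw": -1,"travel": [0,0,0],"turn": 0}
  ]
}}

```text
time: 16.07
ee_pos: [0.5845, 0.0459, 0.3104]
tcp_rot: [179.9, 0.5, 161.2]
wrist_force: [6.1, -1.7, 16.8]
opening: 0.0144
```

```bash
python3 st.py
```

```text
t16.07 p [0.5845 0.0459 0.3104] rot [179.91   0.5  161.24] box -0.0275 -0.0007 tipz 0.1374 F [ 6.1  -1.66 16.79] Fbox 6.31 0.39 op 0.0144 q [ 5.  9.  4. 85. -0. 23.]
```

Call:
{"fn": "move_arm", "kwargs": {
  "commands": [
    {"claw": -1,"travel": [0,0,-0.05],"turn": 0},
    {"claw": -1,"travel": [0,0,-0.05],"turn": 0},
    {"claw": -1,"travel": [0,0,-0.05],"turn": 0},
    {"claw": -1,"travel": [0,0,0],"turn": 0}
  ]
}}

```text
time: 16.4
ee_pos: [0.5846, 0.0459, 0.3106]
tcp_rot: [179.9, 0.4, 161.2]
wrist_force: [7.8, -1.7, 9.7]
opening: 0.0145
```

```bash
python3 st.py
```

```text
t16.40 p [0.5846 0.0459 0.3106] rot [179.93   0.4  161.24] box -0.0275 -0.0007 tipz 0.1376 F [ 7.77 -1.71  9.66] Fbox 7.91 0.87 op 0.0145 q [ 5.  9.  4. 85. -0. 23.]
```

Call:
{"fn": "move_arm", "kwargs": {
  "commands": [
    {"claw": -1,"travel": [-0.02,0,-0.05],"turn": 0},
    {"claw": -1,"travel": [0,0,-0.05],"turn": 0},
    {"claw": -1,"travel": [0,0,0],"turn": 0}
  ]
}}

```text
time: 16.65
ee_pos: [0.5847, 0.0459, 0.3107]
tcp_rot: [180.0, 0.3, 161.2]
wrist_force: [7.2, -0.9, 5.4]
opening: 0.0143
```

```bash
python3 st.py
```

```text
t16.65 p [0.5847 0.0459 0.3107] rot [179.96   0.32 161.25] box -0.0274 -0.0006 tipz 0.1377 F [ 7.21 -0.92  5.38] Fbox 7.13 1.44 op 0.0143 q [ 5.  9.  4. 85. -0. 23.]
```

Call:
{"fn": "move_arm", "kwargs": {
  "commands": [
    {"claw": -1,"travel": [0,0,-0.05],"turn": 0},
    {"claw": -1,"travel": [0,0,0],"turn": 0}
  ]
}}

```text
time: 16.82
ee_pos: [0.5847, 0.0459, 0.3108]
tcp_rot: [180.0, 0.3, 161.2]
wrist_force: [9.1, -0.1, 2.5]
opening: 0.0146
```

```bash
python3 st.py
```

```text
t16.82 p [0.5847 0.0459 0.3108] rot [179.97   0.29 161.25] box -0.0275 -0.0006 tipz 0.1378 F [ 9.12 -0.11  2.54] Fbox 8.67 2.82 op 0.0146 q [ 5.  9.  4. 85. -0. 23.]
```

Call:
{"fn": "move_arm", "kwargs": {
  "commands": [
    {"claw": -1,"travel": [-0.04,0,0],"turn": 0},
    {"claw": -1,"travel": [0,0,0],"turn": 0}
  ]
}}

```text
time: 16.98
ee_pos: [0.5848, 0.0459, 0.3107]
tcp_rot: [180.0, 0.2, 161.3]
wrist_force: [6.6, 0.2, 2.4]
opening: 0.0142
```

```bash
python3 st.py
```

```text
t16.98 p [0.5848 0.0459 0.3107] rot [179.97   0.24 161.25] box -0.0273 -0.0006 tipz 0.1377 F [6.64 0.18 2.45] Fbox 6.23 2.3 op 0.0142 q [ 4.  9.  4. 85. -0. 23.]
```

Now release, opening both jaws in place.

Call:
{"fn": "move_arm", "kwargs": {
  "commands": [
    {"claw": -0.6,"travel": [0,0,0],"turn": 0},
    {"claw": -0.4,"travel": [0,0,0],"turn": 0},
    {"claw": 0,"travel": [0,0,0],"turn": 0},
    {"claw": 0.3,"travel": [0,0,0],"turn": 0},
    {"claw": 0.3,"travel": [0,0,0],"turn": 0}
  ]
}}

```text
time: 17.4
ee_pos: [0.5837, 0.0461, 0.3094]
tcp_rot: [-180.0, -0.0, 161.3]
wrist_force: [-1.1, -0.2, 0.1]
opening: 0.0553
```

```bash
python3 st.py
python3 - <<'E'
from workcell import viewer
import cv2,pickle
p=viewer.camera_params('wrist');a=viewer.camera('wrist');cv2.imwrite('pics/w10.png',a);pickle.dump(p,open('w10.pkl','wb'))
E
```

```text
t17.40 p [0.5837 0.0461 0.3094] rot [-1.7997e+02 -3.0000e-02  1.6127e+02] box -0.0284 -0.0007 tipz 0.1364 F [-1.06 -0.24  0.09] Fbox -0.93 -0.57 op 0.0553 q [ 5.  9.  4. 85. -0. 23.]
```

View pics/w10.png

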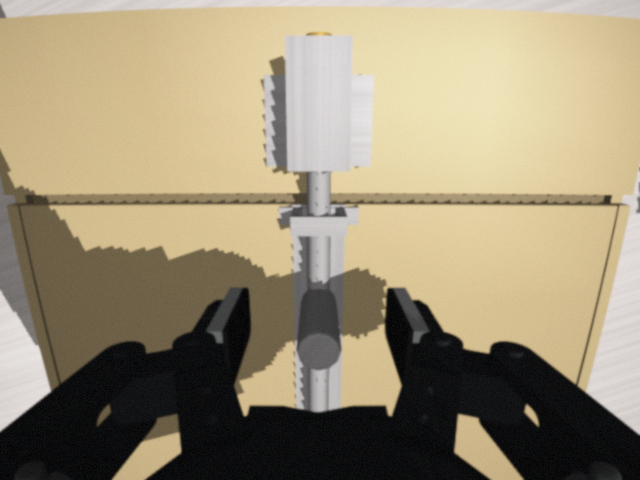

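The bolt sits in the keeper and the jaws are open, clear of the knob (319,351). I'll retreat straight up and verify.

Call:
{"fn": "move_arm", "kwargs": {
  "commands": [
    {"claw": 0.3,"travel": [0,0,-1],"turn": 0},
    {"claw": 0.3,"travel": [0,0,-2.5],"turn": 0},
    {"claw": 0.3,"travel": [0,0,-4],"turn": 0},
    {"claw": 0.3,"travel": [0,0,-1.5],"turn": 0},
    {"claw": 0.3,"travel": [0,0,0],"turn": 0}
  ]
}}

```text
time: 17.87
ee_pos: [0.5838, 0.0462, 0.4053]
tcp_rot: [179.8, 0.4, 161.3]
wrist_force: [0.8, 0.0, 0.2]
opening: 0.0554
```

Call:
{"fn": "move_arm", "kwargs": {
  "commands": [
    {"claw": 0.3,"travel": [0,0,0],"turn": 0},
    {"claw": 0.3,"travel": [0,0,0],"turn": 0}
  ]
}}

```text
time: 18.03
ee_pos: [0.5838, 0.0462, 0.3993]
tcp_rot: [-180.0, -0.0, 161.3]
wrist_force: [-0.7, 0.3, -1.3]
opening: 0.0559
```

```bash
python3 st.py
python3 - <<'E'
from workcell import viewer,status
import cv2,pickle
p=viewer.camera_params('wrist');print(status.get_obs()['ee_pos']);a=viewer.camera('wrist');cv2.imwrite('pics/w11.png',a);pickle.dump(p,open('w11.pkl','wb'))
cv2.imwrite('pics/t11.png',viewer.camera('top'))
E
```

```text
t18.03 p [0.5838 0.0462 0.3993] rot [-1.7999e+02 -3.0000e-02  1.6128e+02] box -0.0283 -0.0006 tipz 0.2263 F [-0.73  0.25 -1.29] Fbox -0.78 0.0 op 0.0559 q [ 5. 10. 15. 95. -0. 23.]
[0.5838141  0.04616436 0.39929715]
```

View pics/w11.png

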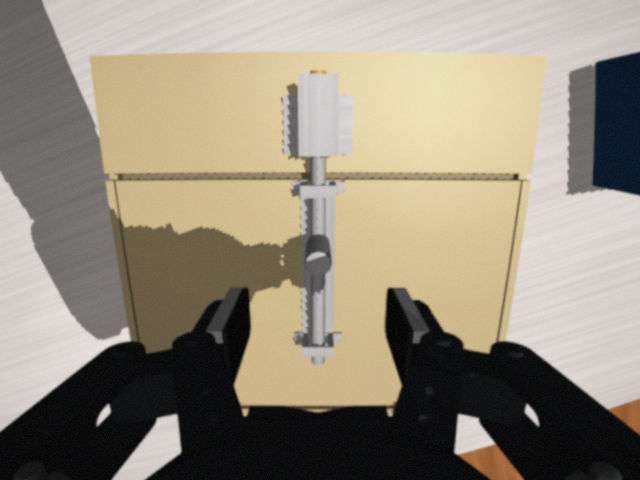

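View pics/t11.png

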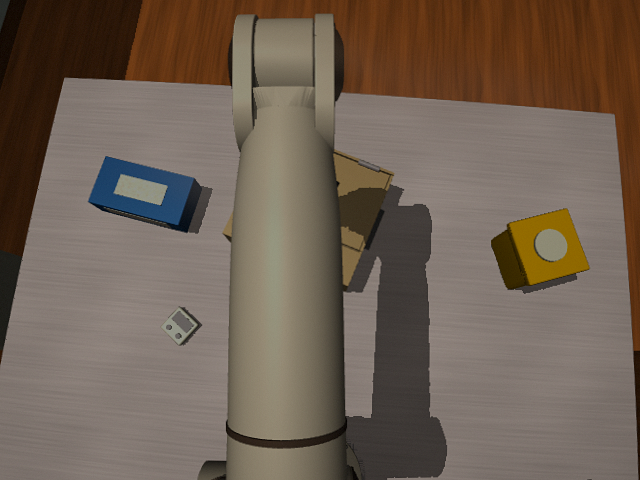

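```bash
python3 -c "
from m import *
m('w10.pkl',[.5837,.0461],161.27,[('knob',(319,350),.165)])
m('w11.pkl',[.5838,.0462],161.28,[('knob',(317,257),.165),('mouth top',(317,156),.1345),('seam',(317,176),.112),('tail',(318,363),.123)])"
```

```text
knob [0.5863 0.0449 0.165 ] tool -0.0028 -0.0003
knob [0.5828 0.0456 0.165 ] tool 0.0008 -0.0009
mouth top [0.5306 0.0633 0.1345] tool 0.0559 -0.0009
seam [0.5446 0.0586 0.112 ] tool 0.0411 -0.0008
tail [0.6773 0.0145 0.123 ] tool -0.0988 -0.0
```

```bash
python3 -c "
from workcell import bot
print(bot.job_done())"
```

```text
the job is handed in; nothing more can be done
None
```

I closed the lid, held it fully down on its seat, slid the bolt into the keeper up to the rubber stop, let go, and handed the job in at about 18 s.

- **Lid:** I pushed it closed with about 3 N at most. I then gripped the bolt's knob and held it down with about 18 N. The height stayed constant while I slid the bolt, which suggests the lid was on its seat.
- **Bolt:** It slid with about 2.5 N of friction and entered the keeper with no rise in force. The stop was felt about 25 mm in. I pushed to about 6 N; while I eased off the downward press the push briefly reached about 8.7 N, under the 12 N limit. I brought it back to about 6 N before opening the jaws.
- **Last checks:** The gripper is open, about 60 mm above the knob, and reads no force beyond noise. The lid looks closed. The carton, tub and timer look unmoved in the top view.
- **What disagreed or went unchecked:** The final picture puts the tip 25 mm in when measured from the bolt's tail, but about 30 mm when measured from the knob. The first agrees with what I felt, and I put the difference down to my pixel readings. I did not feel for the stop again after letting go; that the bolt still rests against it is inferred from the push left on it and the bolt's friction.

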